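# Make the portable hob ready and hold its gas valve pressed

## Robot

A 7-joint arm with a two-finger parallel gripper is mounted at the origin on a cart in front of the work surface, level with it; the furniture and walls round the work are solid. World frame = base frame: x ahead of the robot, y to its left, z up, the work surface at z = 0. Lengths are in m, angles in rad, forces in N, time in s.
With the tool pointing down it reaches from about 0.35 to 0.9 m from the base axis. Payload 7.2 kg.
Tool frame: the origin (TCP) lies midway between the tips of the shut fingers; the grasp point (between the pads) lies env.grasp_offset behind it (env.grasp_offset is the distance from the TCP to the grasp point, in m); z points along the fingers, y is the line along which they close (so a half turn about z gives the same grasp; the last joint's range is limited). The gripper opens to 88 mm and grips with 3 to 60 N. Pads are 20 mm wide; open, the fingers measure 115 mm over their backs; the gripper's body (75 mm by 178 mm) begins 61 mm behind the grasp point.
Start: joints at [-1.4, 0.411, -0.013, 1.596, 0.006, 1.134, -0.082], TCP at [0.148, 0.607, 0.223] pointing down, gripper open.
Joint ranges: [-2.95, 2.95], [-0.29, 1.99], [-1.47, 1.44], [0.14, 2.54], [-1.03, 4.17], [0.13, 1.85], [-2.86, 2.86]. Speed limits (rad/s): [2.39, 2.39, 3.01, 3.01, 3.14, 3.14, 3.14].

## Interface

Orientations are given as a 3x3 rotation matrix whose columns are the frame's x, y, z axes.
In Python, from station import sensors, get_image, order, env gives the robot as it stands.
- The arm moves only by the shell command python3 -m crank 'ROWS' [FORCE]. ROWS is JSON, a list of rows, each an object of numbers: "wx", "wy", "wz": the turn, a rotation vector about the tool's x, y, z in degrees; "dx", "dy", "dz": the shift along the tool's x, y, z in m; "fingers": the finger opening in m, from 0 to 0.0878. In form: [{"wx": .., "wy": .., "wz": .., "dx": .., "dy": .., "dz": .., "fingers": ..}, ...]. A call has 1 to 8 rows; each row shifts and turns the commanded pose from where the row before left it, along the tool's axes as they then stand; what a row does not reach is not made up. A row lasts 1/10 s, in which the tool goes at most 50 mm and 8.59 degrees, less where a joint would pass 70% of its speed; a pose out of reach is approached as far as the arm can. A call is refused whole if a number of a shift passes 0.05 or a number of a turn 8.59, either way. A call with a gripper value outside its range is refused whole. The fingers move at their own pace and stop on an object; FORCE is the grip in N (left out, the last holds). Time passes only in rows, so rows that do not move let the fingers close. It gives the time, the measured TCP pose, the force, the opening and the grip force at its end, in the units of the state.
- sensors.get_state(): the state, without advancing time (a new reading comes with each control period).
- get_image(name): name is "side" or "top" or "wrist"; returns a dict with "img" (400x640x3 uint8, red, green, blue), "mtx" (3x3 intrinsics, pixels), "position" and "attitude" of the camera in the world; the wrist camera has in their place "T_tool_cam" (4x4, takes a point from camera to tool coordinates, whose origin is the TCP and whose axes are the flange's). Camera axes: x right, y down, z forward; pixel columns grow to the right and rows downward; lengths in m; the calibration is good to about 2 mm. The wrist camera is an equidistant fisheye: a pixel r from the principal point sees the ray r / f radians off the axis. A picture is of the moment at which its call begins: read the wrist's pose just before it. There is no depth.
- order.hand_in(): hands the job in; it is judged then, once.
The state is a dict: "time_s": time; "joint_pos": joint angles; "joint_vel": joint speeds; "effort": joint torques, N m; "tool_pos": TCP position; "ee_rot": TCP orientation; "wrist_force": force on the tool from outside, world axes, zero at the start; "ft_torque": the same for the moment, N m; "opening": finger opening in m; "grip_force": force on a finger pad.
Only numpy, scipy, OpenCV 4.12 (cv2) and the standard library are available. Lean on these libraries where they do the work, as an engineer would, in place of code of your own. Each camera call takes 0.05 s, during which the arm holds its last target. There are 200 camera calls.

## Task

Swing the hob's pan stay (the flat steel arm with the upright post, folded over the bare valve shaft) round towards the burner until it clicks fully home in its end position. Then pick up the loose hob knob, turn it so that the flat in its bore matches the flat of the D-shaped shaft, push it fully onto the shaft and press it, shaft and all, right down against the valve spring. Finish while still holding the knob pressed fully down, as one does to keep a gas valve open; do not let go, and leave the candle and the matchbox where they lie.

Things in the scene. Friction and masses are not known exactly. Their poses are not given: they have to be found in the camera images.
- hob: Low portable one-burner gas hob, fixed to the worktop: 220 (x) x 340 (y) x 55 mm high, grey with a steel top. Origin at the centre of its underside, x away from its front, y to its left. On its top: burner under a round dark pan grate (140 mm across, 28 mm high) at (10, 80) mm, D-shaped brass valve shaft at (-60, -115) mm, pivot of the pan stay at (35, -55) mm.
- pan_stay (a joint): Pan stay angle, 0 to 1.31 rad, growing clockwise seen from above. Near 0 the arm is folded over the valve shaft and blocks it; 1.31 is the end stop near the burner. A spring ball clicks: it resists from about 0.87, peaks at 1.08 (about 3 N at the post), then pushes the arm on to the stop and keeps it there. Elsewhere the arm stays where left (0.3 N friction).
- stay_hinge (a point): Point on the upright axis of the pan stay's pivot, on top of its hub, 97 mm above the worktop. Its x axis points along the arm to the post. The arm is a flat steel bar 14 mm wide, its underside 30 mm and its top 39 mm above the hob's top.
- stay_post (a point): Centre of the top end of the upright round steel post at the free end of the pan stay, 112 mm from the pivot axis: diameter 12 mm, 37 mm of it stand free above the arm, top 131 mm above the worktop.
- shaft_top (a point): Centre of the top face of the brass valve shaft. z up along the shaft, x points from the shaft's axis square to its flat. Round of 18 mm diameter with one flat 2.5 mm from the axis, standing 24 mm above the hob's top (top 79 mm above the worktop), tip chamfered 2 mm. It turns stiffly, with 0.12 Nm, and else stays at its angle.
- valve_press (a joint): How far the shaft is pushed down: 0 to 0.005 m. Spring: begins to move at about 4 N, 9 N hold it at the lower stop.
- knob: Loose black cooker knob standing on the worktop, about 100 g: round skirt 40 mm diameter, 20 mm high; on it an upright grip bar 12 mm wide, 44 mm long, up to 42 mm above the underside. Origin: centre of the underside on the skirt's axis; z up, x along the bar to its pointer end, where the bar overhangs the skirt by 6 mm and has a thin white line (the other end is 2 mm inside the skirt).
- knob_bore (a point): Centre of the end of the knob's bore, 16 mm above the underside, on the axis. The bore opens downwards: 16 mm deep, 19.6 mm diameter, with a flat 3.3 mm from the axis on the x (pointer) side; mouth chamfered. On the shaft, the knob's x must agree with the shaft's x (0.1 rad of play). Fully on, this point meets shaft_top; the underside is then 8 mm above the hob, 3 mm with the valve pressed.
- candle_stub: Tealight candle in a metal cup, 38 mm diameter, 18 mm high, loose on the worktop; origin at the underside. Leave alone.
- matchbox: Green matchbox 54x36x16 mm, loose on the worktop; origin at the underside. Leave alone.
Not all that is in view belongs to the job. Leave any orange look-alike of the knob alone.

How it is judged:
On the way, in this order (a step that is already met when the one before it is completed fails the run):
1. the pan stay has clicked home at its end stop (value of joint pan_stay above 1.25 rad), for 0.2 s.
2. the knob is fully on the shaft, flat to flat (horizontal distance between knob and shaft_top below 0.004 m and z of knob in the frame of shaft_top below -0.0135 m and angle between the x axis of knob and the x axis of shaft_top, either way round below 0.35 rad), for 0.1 s.
At the end, for the whole second after the job is handed in: Through the last second: pan stay above 1.25 rad; knob on the shaft (axes within 4 mm, underside 13.5 mm or more below the shaft's top, flats within 0.35 rad, tilt under 0.12 rad); fingers bear on the knob with over 2 N; valve pressed in by more than 3.5 mm (all of step 2 and value of joint pan_stay above 1.25 rad and angle between knob's own z axis and vertical below 0.12 rad and value of joint valve_press above 0.0035 m and contact force between the fingers and knob above 2 N); the arm keeps its last pose, push and grip.
It fails at once if the candle was moved by more than 30 mm (distance of candle_stub from where it was at the start of the episode above 0.03 m).
It fails at once if the matchbox was moved by more than 30 mm (distance of matchbox from where it was at the start of the episode above 0.03 m).
It also fails if it takes over 58 s, if anything falls off the work surface, if the arm or the gripper's body presses on something with over 40 N, if the wrist force passes 120 N, or if a joint passes its speed limit or range.

## Working session

There is one attempt and no reset: what is moved stays moved. The work goes in short steps, Python scripts to look and compute and a shell command to move; the robot and the scene stay as the last step left them, time stands still between calls to the robot, and variables do not carry over. Pictures are saved under pics/ and viewed, at most 10 in all, crops included, and the job is handed in when it is done.

```bash
ls; mkdir -p pics; python3 - <<'E'
from station import sensors,get_image,env
import cv2,numpy as np
s=sensors.get_state();print(s['time_s'],s['tool_pos'],np.round(s['ee_rot'],3),s['opening'],env.grasp_offset)
for n in ['side','top']:
    d=get_image(n);cv2.imwrite(f'pics/{n}0.png',d['img'][:,:,::-1]);print(n,d['mtx'].tolist(),d['position'],np.round(d['attitude'],4).tolist())
d=get_image('wrist');print(d['mtx'],d['T_tool_cam'])
E
```

```text
pics
0.0 [0.14774991 0.60677011 0.22182315] [[-0.972  0.237 -0.   ]
 [ 0.237  0.972 -0.002]
 [-0.    -0.002 -1.   ]] 0.08795601975864305 0.0187
side [[361.23704032901344, 0.0, 314.2544986791802], [0.0, 361.23704032901344, 195.87615515399457], [0.0, 0.0, 1.0]] [ 0.44987382 -0.73881596  0.67544146] [[0.9968, -0.0382, 0.0707], [-0.0776, -0.6873, 0.7222], [0.021, -0.7253, -0.6881]]
top [[505.1483891801864, 0.0, 314.4499964245441], [0.0, 505.1483891801864, 193.20173889500697], [0.0, 0.0, 1.0]] [ 0.22704506 -0.13181774  1.42321561] [[-0.0175, -0.9766, 0.2144], [-0.9998, 0.0179, -0.0003], [-0.0035, -0.2144, -0.9767]]
[[309.70691629   0.         328.65638155]
 [  0.         309.70691629 199.3967344 ]
 [  0.           0.           1.        ]] [[ 9.49279889e-04 -9.69534558e-01 -2.44952728e-01  6.66034769e-02]
 [ 9.99998948e-01  1.18901425e-03 -8.30819569e-04  4.80033214e-04]
 [ 1.09676057e-03 -2.44951682e-01  9.69534667e-01 -1.61757164e-01]
 [ 0.00000000e+00  0.00000000e+00  0.00000000e+00  1.00000000e+00]]
```

View pics/side0.png

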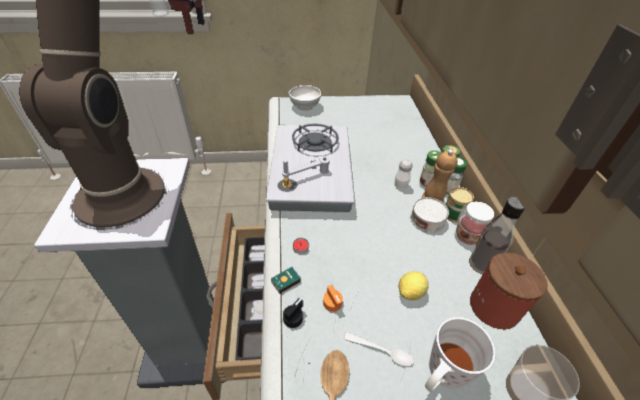

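View pics/top0.png

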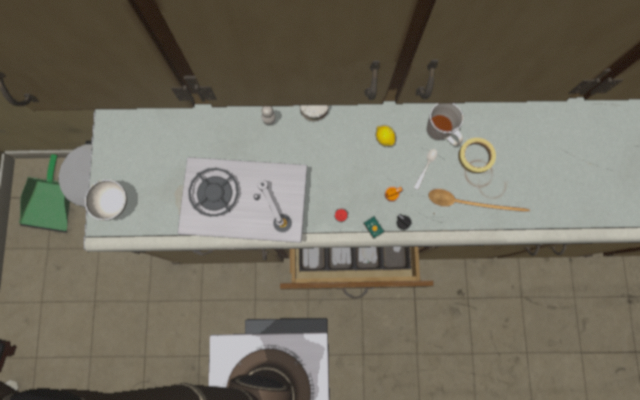

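The side view shows the hob (corners about 272,203 to 352,125), the stay folded over the shaft near (287,183) and the black knob near (293,313). The top view shows the knob near (403,222) and the shaft near (283,224). I'll enlarge those parts.

```bash
python3 - <<'E'
import cv2,numpy as np
s=cv2.imread('pics/side0.png');t=cv2.imread('pics/top0.png')
def c(im,x,y,w,h,W=400,H=300):
    o=cv2.resize(im[y:y+h,x:x+w],(W,H),interpolation=cv2.INTER_CUBIC)
    k=W/w
    for i in range(0,w,10):
        cv2.line(o,(int(i*k),0),(int(i*k),5 if (x+i)%50 else 14),(0,0,255),1)
        if (x+i)%20==0: cv2.putText(o,str(x+i),(int(i*k),20),0,.35,(0,0,255))
    for i in range(0,h,10):
        cv2.line(o,(0,int(i*k)),(5,int(i*k)),(0,0,255),1)
        if (y+i)%20==0: cv2.putText(o,str(y+i),(6,int(i*k)+4),0,.35,(0,0,255))
    return o
m=np.vstack([np.hstack([c(s,250,120,120,90),c(t,180,150,140,105)]),np.hstack([c(s,270,290,60,45),c(t,370,200,60,45)])])
cv2.imwrite('pics/m0.png',m)
E
```

```text
(no output)
```

View pics/m0.png

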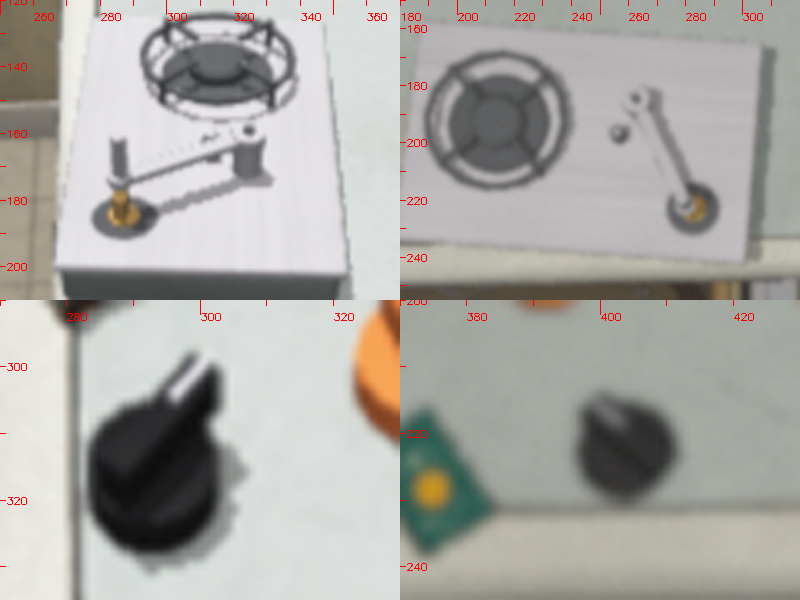

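```bash
cat > h.py <<'E'
import numpy as np,cv2
from station import sensors,get_image
K={'side':(361.237,314.2545,195.876),'top':(505.148,314.45,193.2017)}
P={'side':[0.44987382,-0.73881596,0.67544146],'top':[0.22704506,-0.13181774,1.42321561]}
R={'side':[[0.9968,-0.0382,0.0707],[-0.0776,-0.6873,0.7222],[0.021,-0.7253,-0.6881]],'top':[[-0.0175,-0.9766,0.2144],[-0.9998,0.0179,-0.0003],[-0.0035,-0.2144,-0.9767]]}
def ray(n,u,v):
    f,a,b=K[n];d=np.array(R[n])@[(u-a)/f,(v-b)/f,1];return np.array(P[n]),d/np.linalg.norm(d)
T=np.array([[9.49279889e-04,-9.69534558e-01,-2.44952728e-01,6.66034769e-02],[9.99998948e-01,1.18901425e-03,-8.30819569e-04,4.80033214e-04],[1.09676057e-03,-2.44951682e-01,9.69534667e-01,-1.61757164e-01],[0,0,0,1]])
FW,CX,CY=309.70691629,328.65638155,199.3967344
def wray(s,u,v):
    x,y=u-CX,v-CY;r=np.hypot(x,y);th=r/FW
    d=np.array([x/r*np.sin(th),y/r*np.sin(th),np.cos(th)])
    E=np.array(s['ee_rot']);return E@T[:3,3]+s['tool_pos'],E@T[:3,:3]@d
def tri(*rs):
    A=sum(np.eye(3)-np.outer(d,d) for p,d in rs);b=sum((np.eye(3)-np.outer(d,d))@p for p,d in rs)
    X=np.linalg.solve(A,b);return X,[np.linalg.norm((np.eye(3)-np.outer(d,d))@(X-p)) for p,d in rs]
def atz(r,z): p,d=r;return p+d*(z-p[2])/d[2]
def wproj(s,X):
    E=np.array(s['ee_rot']);c=T[:3,:3].T@(E.T@(np.array(X)-s['tool_pos'])-T[:3,3])
    th=np.arctan2(np.hypot(c[0],c[1]),c[2]);r=np.hypot(c[0],c[1])+1e-12
    return CX+FW*th*c[0]/r,CY+FW*th*c[1]/r
E
python3 - <<'E'
from h import *
np.set_printoptions(precision=4,suppress=True)
for n,a,b,z in [('post',(285.4,161.7),(279,220.7),.131),('hub',(324.7,159.3),(265.4,184.3),.097),('shaft',(286,177.6),(282.9,222.8),.079),('corF',(267,201),(301.5,241.7),.055),('corB',(354,202),(307,165.8),.055),('ptr',(300.7,297.8),(400,215),.042),('kn',(293,321),(404.5,222.8),0.01)]:
    r1,r2=ray('side',*a),ray('top',*b);print(n,*tri(r1,r2),atz(r1,z)[:2],atz(r2,z)[:2])
E
```

```text
post [ 0.4428 -0.0385  0.1265] [np.float64(0.0024920665567022917), np.float64(0.0024920665567022657)] [ 0.4452 -0.0434] [ 0.4395 -0.0392]
hub [ 0.5454 -0.0006  0.101 ] [np.float64(0.0011620363092574052), np.float64(0.0011620363092575518)] [0.5473 0.0049] [ 0.5452 -0.0003]
shaft [ 0.4434 -0.0458  0.0819] [np.float64(0.0016881149949930813), np.float64(0.0016881149949930713)] [ 0.445  -0.0419] [ 0.4422 -0.0459]
corF [ 0.395  -0.0943  0.0497] [np.float64(0.001175866674885155), np.float64(0.0011758666748851864)] [ 0.3966 -0.0994] [ 0.3932 -0.0947]
corB [ 0.6088 -0.1126  0.0523] [np.float64(0.001477441917512745), np.float64(0.0014774419175126847)] [ 0.6096 -0.1149] [ 0.6065 -0.1127]
ptr [ 0.4643 -0.3668  0.049 ] [np.float64(0.0014180702049447944), np.float64(0.0014180702049448012)] [ 0.4658 -0.3622] [ 0.4641 -0.3682]
kn [ 0.4489 -0.3872 -0.0013] [np.float64(0.0001384265168825948), np.float64(0.00013842651688275272)] [ 0.449  -0.3931] [ 0.447  -0.3852]
```

```bash
python3 -m crank '[{"dx":-0.0293,"dy":-0.0372},{"dx":-0.0293,"dy":-0.0372},{"dx":-0.0293,"dy":-0.0372},{"dx":-0.0293,"dy":-0.0372},{"dx":-0.0293,"dy":-0.0372},{"dx":-0.0293,"dy":-0.0372},{"dx":-0.0293,"dy":-0.0372},{"dx":-0.0293,"dy":-0.0372}]' | tail -8
python3 -m crank '[{"dx":-0.0293,"dy":-0.0372},{"dx":-0.0293,"dy":-0.0372},{"dx":-0.0293,"dy":-0.0372},{"dx":-0.0293,"dy":-0.0372},{"dx":-0.0293,"dy":-0.0372},{"dx":-0.0293,"dy":-0.0372},{"dx":-0.0293,"dy":-0.0372},{}]' | tail -8
python3 -m crank '[{"wz":-7},{"wz":-7},{"wz":-7},{"wz":-7},{"wz":-7},{},{}]' | tail -8
python3 - <<'E'
from h import *
s=sensors.get_state();d=get_image('wrist');print(s['time_s'],s['tool_pos'],np.round(s['ee_rot'],3),s['wrist_force'])
import json;json.dump({k:np.array(s[k]).tolist() for k in('tool_pos','ee_rot')},open('s1.json','w'))
cv2.imwrite('pics/w1.png',d['img'][:,:,::-1])
E
```

```text
0.15 [0.14776861 0.60688572 0.22198711] [[-0.972  0.237 -0.   ]
 [ 0.237  0.972 -0.001]
 [-0.    -0.001 -1.   ]] [ 0.46910154  0.15648284 -0.31100948]invalid input
invalid input
invalid input
```

View pics/w1.png

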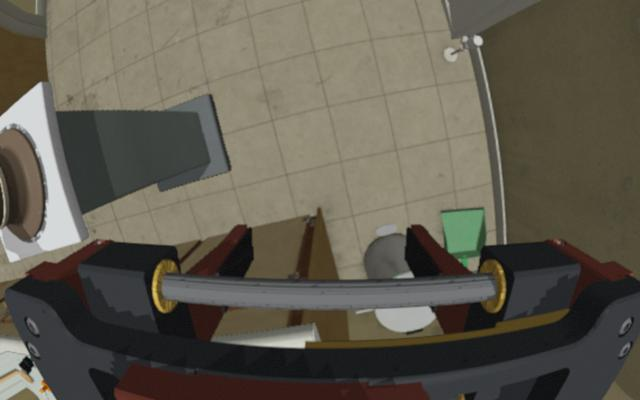

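The arm did not move (rows need all the keys), so the picture shows only the floor, the cart and the fingers at (210..430, 230..280). It does tell me the wrist camera sees the tool's +x side.

```bash
python3 -m crank '[{"wx":0,"wy":0,"wz":0,"dx":-0.0293,"dy":-0.0372,"dz":0,"fingers":0.0878},{"wx":0,"wy":0,"wz":0,"dx":-0.0293,"dy":-0.0372,"dz":0,"fingers":0.0878},{"wx":0,"wy":0,"wz":0,"dx":-0.0293,"dy":-0.0372,"dz":0,"fingers":0.0878},{"wx":0,"wy":0,"wz":0,"dx":-0.0293,"dy":-0.0372,"dz":0,"fingers":0.0878},{"wx":0,"wy":0,"wz":0,"dx":-0.0293,"dy":-0.0372,"dz":0,"fingers":0.0878},{"wx":0,"wy":0,"wz":0,"dx":-0.0293,"dy":-0.0372,"dz":0,"fingers":0.0878},{"wx":0,"wy":0,"wz":0,"dx":-0.0293,"dy":-0.0372,"dz":0,"fingers":0.0878},{"wx":0,"wy":0,"wz":0,"dx":-0.0293,"dy":-0.0372,"dz":0,"fingers":0.0878}]'
```

```text
time_s: 1.0
tool_pos: [0.3056, 0.2608, 0.2228]
ee_rot: [[-0.972, 0.236, 0.0], [0.236, 0.972, 0.001], [-0.0, 0.001, -1.0]]
wrist_force: [0.7, 0.1, 1.2]
opening: 0.0876
grip_force: 0.0
```

```bash
python3 -m crank '[{"wx":0,"wy":0,"wz":0,"dx":-0.0291,"dy":-0.037,"dz":0,"fingers":0.0878},{"wx":0,"wy":0,"wz":0,"dx":-0.0291,"dy":-0.037,"dz":0,"fingers":0.0878},{"wx":0,"wy":0,"wz":0,"dx":-0.0291,"dy":-0.037,"dz":0,"fingers":0.0878},{"wx":0,"wy":0,"wz":0,"dx":-0.0291,"dy":-0.037,"dz":0,"fingers":0.0878},{"wx":0,"wy":0,"wz":0,"dx":-0.0291,"dy":-0.037,"dz":0,"fingers":0.0878},{"wx":0,"wy":0,"wz":0,"dx":-0.0291,"dy":-0.037,"dz":0,"fingers":0.0878},{"wx":0,"wy":0,"wz":0,"dx":-0.0291,"dy":-0.037,"dz":0,"fingers":0.0878},{"wx":0,"wy":0,"wz":-7,"dx":0,"dy":0,"dz":0,"fingers":0.0878}]'
python3 -m crank '[{"wx":0,"wy":0,"wz":-7,"dx":0,"dy":0,"dz":0,"fingers":0.0878},{"wx":0,"wy":0,"wz":-7,"dx":0,"dy":0,"dz":0,"fingers":0.0878},{"wx":0,"wy":0,"wz":-7,"dx":0,"dy":0,"dz":0,"fingers":0.0878},{"wx":0,"wy":0,"wz":-7,"dx":0,"dy":0,"dz":0,"fingers":0.0878},{"wx":0,"wy":0,"wz":0,"dx":0,"dy":0,"dz":0,"fingers":0.0878},{"wx":0,"wy":0,"wz":0,"dx":0,"dy":0,"dz":0,"fingers":0.0878}]'
python3 - <<'E'
from h import *
import json
s=sensors.get_state();d=get_image('wrist')
json.dump({k:np.array(s[k]).tolist() for k in('tool_pos','ee_rot')},open('s1.json','w'))
cv2.imwrite('pics/w1.png',d['img'][:,:,::-1])
E
```

```text
time_s: 1.8
tool_pos: [0.4435, -0.0427, 0.2231]
ee_rot: [[-0.992, 0.123, 0.002], [0.123, 0.992, -0.002], [-0.002, -0.002, -1.0]]
wrist_force: [-0.4, 0.6, -0.8]
opening: 0.0877
grip_force: 0.0
time_s: 2.4
tool_pos: [0.4418, -0.0372, 0.2226]
ee_rot: [[-0.933, -0.36, -0.0], [-0.36, 0.933, 0.0], [-0.0, 0.0, -1.0]]
wrist_force: [0.7, 0.4, -0.3]
opening: 0.0881
grip_force: 0.0
```

View pics/w1.png

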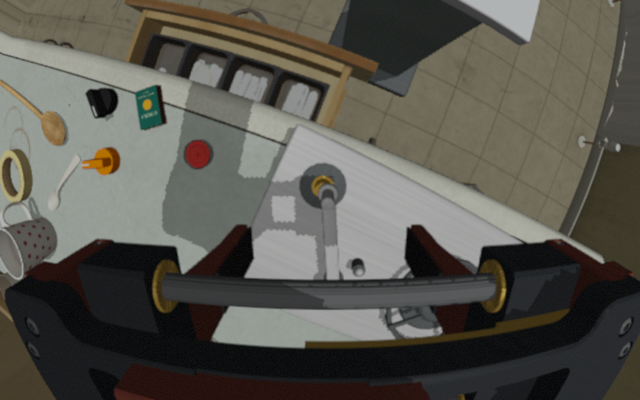

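The post's top is at about (327,190), over the brass shaft at (321,184); the candle (198,154), matchbox (149,107) and black knob (101,102) are well away.

```bash
python3 - <<'E'
from h import *
import json;s=json.load(open('s1.json'))
np.set_printoptions(precision=4,suppress=True)
r=wray(s,327,190);print(atz(r,.131),tri(r,ray('side',285.4,161.7)),tri(r,ray('side',285.4,161.7),ray('top',279,220.7)))
print(wproj(s,[.4425,-.039,.131]))
im=cv2.imread('pics/w1.png')[150:220,285:375];cv2.imwrite('pics/w1c.png',cv2.resize(im,None,fx=8,fy=8,interpolation=cv2.INTER_CUBIC))
E
```

```text
[ 0.4322 -0.0421  0.131 ] (array([ 0.4393, -0.0406,  0.1267]), [np.float64(0.006154324146183587), np.float64(0.00615432414618344)]) (array([ 0.4397, -0.0397,  0.1261]), [np.float64(0.006597514495661155), np.float64(0.005758718722357014), np.float64(0.0011012353471541443)])
(np.float64(326.0413579985299), np.float64(202.3932480488704))
```

View pics/w1c.png

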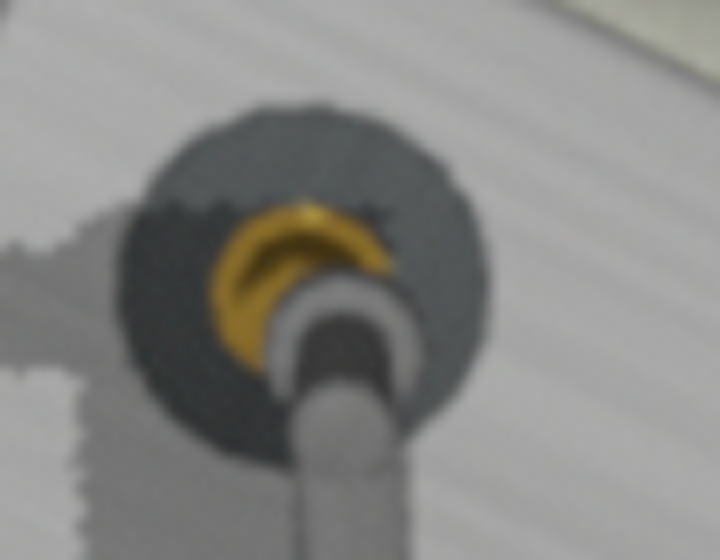

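Post top centre is at about (328,203), within 2 mm of being straight below the TCP. Lower around it and close loosely.

```bash
python3 -m crank '[{"wx":0,"wy":0,"wz":0,"dx":0,"dy":0,"dz":0.0294,"fingers":0.0878},{"wx":0,"wy":0,"wz":0,"dx":0,"dy":0,"dz":0.0294,"fingers":0.0878},{"wx":0,"wy":0,"wz":0,"dx":0,"dy":0,"dz":0.0294,"fingers":0.0878},{"wx":0,"wy":0,"wz":0,"dx":0,"dy":0,"dz":0.0294,"fingers":0.0878},{"wx":0,"wy":0,"wz":0,"dx":0,"dy":0,"dz":0,"fingers":0.014},{"wx":0,"wy":0,"wz":0,"dx":0,"dy":0,"dz":0,"fingers":0.014},{"wx":0,"wy":0,"wz":0,"dx":0,"dy":0,"dz":0,"fingers":0.014},{"wx":0,"wy":0,"wz":0,"dx":0,"dy":0,"dz":0,"fingers":0.014}]' 10
python3 - <<'E'
import numpy as np
h=np.array([.5455,-.0006]);
from station import sensors
p=np.array(sensors.get_state()['tool_pos'][:2]);v=p-h;print(np.hypot(*v),np.degrees(np.arctan2(v[1],v[0])))
E
```

```text
time_s: 3.25
tool_pos: [0.4429, -0.0371, 0.1064]
ee_rot: [[-0.932, -0.363, 0.002], [-0.363, 0.932, 0.001], [-0.003, -0.0, -1.0]]
wrist_force: [-0.3, -0.4, 0.5]
opening: 0.0591
grip_force: 0.0
0.10890606093438776 -160.44174018616803
```

```bash
python3 -m crank '[{"wx":0,"wy":0,"wz":0,"dx":0,"dy":0,"dz":0,"fingers":0.014},{"wx":0,"wy":0,"wz":0,"dx":0,"dy":0,"dz":0,"fingers":0.014},{"wx":0,"wy":0,"wz":0,"dx":0,"dy":0,"dz":0,"fingers":0.014},{"wx":0,"wy":0,"wz":0,"dx":0,"dy":0,"dz":0,"fingers":0.014},{"wx":0,"wy":0,"wz":0,"dx":0,"dy":0,"dz":0,"fingers":0.014},{"wx":0,"wy":0,"wz":0,"dx":0,"dy":0,"dz":0,"fingers":0.014},{"wx":0,"wy":0,"wz":0,"dx":0,"dy":0,"dz":0,"fingers":0.014}]' 10
python3 -m crank '[{"wx":0,"wy":0,"wz":5,"dx":-0.0004,"dy":0.0096,"dz":0,"fingers":0.014},{"wx":0,"wy":0,"wz":5,"dx":-0.0004,"dy":0.0096,"dz":0,"fingers":0.014},{"wx":0,"wy":0,"wz":5,"dx":-0.0004,"dy":0.0096,"dz":0,"fingers":0.014},{"wx":0,"wy":0,"wz":5,"dx":-0.0004,"dy":0.0096,"dz":0,"fingers":0.014},{"wx":0,"wy":0,"wz":5,"dx":-0.0004,"dy":0.0096,"dz":0,"fingers":0.014},{"wx":0,"wy":0,"wz":5,"dx":-0.0004,"dy":0.0096,"dz":0,"fingers":0.014},{"wx":0,"wy":0,"wz":5,"dx":-0.0004,"dy":0.0096,"dz":0,"fingers":0.014},{"wx":0,"wy":0,"wz":5,"dx":-0.0004,"dy":0.0096,"dz":0,"fingers":0.014}]'
```

```text
time_s: 3.95
tool_pos: [0.4418, -0.0372, 0.105]
ee_rot: [[-0.932, -0.363, -0.0], [-0.363, 0.932, -0.0], [0.0, -0.0, -1.0]]
wrist_force: [-0.4, 0.3, -0.7]
opening: 0.0139
grip_force: 0.1
time_s: 4.75
tool_pos: [0.4397, 0.0385, 0.1049]
ee_rot: [[-0.946, 0.324, -0.001], [0.324, 0.946, -0.0], [0.001, -0.0, -1.0]]
wrist_force: [-1.2, -0.6, 0.1]
opening: 0.014
grip_force: 0.2
```

```bash
python3 -m crank '[{"wx":0,"wy":0,"wz":5,"dx":-0.0004,"dy":0.0096,"dz":0,"fingers":0.014},{"wx":0,"wy":0,"wz":5,"dx":-0.0004,"dy":0.0096,"dz":0,"fingers":0.014},{"wx":0,"wy":0,"wz":5,"dx":-0.0004,"dy":0.0096,"dz":0,"fingers":0.014},{"wx":0,"wy":0,"wz":5,"dx":-0.0004,"dy":0.0096,"dz":0,"fingers":0.014},{"wx":0,"wy":0,"wz":5,"dx":-0.0004,"dy":0.0096,"dz":0,"fingers":0.014},{"wx":0,"wy":0,"wz":5,"dx":-0.0004,"dy":0.0096,"dz":0,"fingers":0.014}]'
python3 -m crank '[{"wx":0,"wy":0,"wz":3,"dx":-0.0002,"dy":0.006,"dz":0,"fingers":0.016},{"wx":0,"wy":0,"wz":0,"dx":0,"dy":0,"dz":0,"fingers":0.016}]'
```

```text
time_s: 5.35
tool_pos: [0.4712, 0.086, 0.1048]
ee_rot: [[-0.658, 0.753, -0.001], [0.753, 0.658, -0.0], [0.001, -0.001, -1.0]]
wrist_force: [0.2, 0.3, -0.4]
opening: 0.0143
grip_force: 0.2
time_s: 5.55
tool_pos: [0.4755, 0.0893, 0.1045]
ee_rot: [[-0.619, 0.785, -0.002], [0.785, 0.619, -0.001], [0.0, -0.002, -1.0]]
wrist_force: [-1.8, 0.7, -0.9]
opening: 0.016
grip_force: 0.9
```

```bash
python3 -m crank '[{"wx":0,"wy":0,"wz":0,"dx":0,"dy":0.003,"dz":0,"fingers":0.016},{"wx":0,"wy":0,"wz":0,"dx":0,"dy":0.0,"dz":0,"fingers":0.016}]'
python3 -m crank '[{"wx":0,"wy":0,"wz":0,"dx":0,"dy":0.002,"dz":0,"fingers":0.016},{"wx":0,"wy":0,"wz":0,"dx":0,"dy":0.0,"dz":0,"fingers":0.016}]'
```

```text
time_s: 5.75
tool_pos: [0.4757, 0.0897, 0.1043]
ee_rot: [[-0.62, 0.785, -0.006], [0.785, 0.62, -0.002], [0.002, -0.006, -1.0]]
wrist_force: [-8.0, -5.7, 5.0]
opening: 0.0159
grip_force: 5.0
time_s: 5.95
tool_pos: [0.4758, 0.0899, 0.1041]
ee_rot: [[-0.619, 0.785, -0.009], [0.785, 0.619, -0.003], [0.003, -0.008, -1.0]]
wrist_force: [-12.6, -8.9, 10.3]
opening: 0.0159
grip_force: 7.7
```

Position held while the force grew, so the stay is against its stop. Back off, open, rise, and go to look at the bare shaft.

```bash
python3 -m crank '[{"wx":0,"wy":0,"wz":0,"dx":0,"dy":-0.005,"dz":0,"fingers":0.016},{"wx":0,"wy":0,"wz":0,"dx":0,"dy":0,"dz":0,"fingers":0.035},{"wx":0,"wy":0,"wz":0,"dx":0,"dy":0,"dz":0,"fingers":0.035},{"wx":0,"wy":0,"wz":0,"dx":0,"dy":0,"dz":0,"fingers":0.035},{"wx":0,"wy":0,"wz":0,"dx":0,"dy":0,"dz":-0.03,"fingers":0.035},{"wx":0,"wy":0,"wz":0,"dx":0,"dy":0,"dz":-0.03,"fingers":0.0878},{"wx":0,"wy":0,"wz":-7.5,"dx":0,"dy":0,"dz":-0.03,"fingers":0.0878},{"wx":0,"wy":0,"wz":-7.5,"dx":0,"dy":0,"dz":0,"fingers":0.0878}]'
python3 -m crank '[{"wx":0,"wy":0,"wz":-7.5,"dx":0,"dy":0,"dz":0,"fingers":0.0878},{"wx":0,"wy":0,"wz":-7.5,"dx":0,"dy":0,"dz":0,"fingers":0.0878},{"wx":0,"wy":0,"wz":-7.5,"dx":0,"dy":0,"dz":0,"fingers":0.0878},{"wx":0,"wy":0,"wz":-7.5,"dx":0,"dy":0,"dz":0,"fingers":0.0878},{"wx":0,"wy":0,"wz":-6.7,"dx":0,"dy":0,"dz":0,"fingers":0.0878},{"wx":0,"wy":0,"wz":0,"dx":-0.008,"dy":-0.0435,"dz":0.01,"fingers":0.0878},{"wx":0,"wy":0,"wz":0,"dx":-0.008,"dy":-0.0435,"dz":0.01,"fingers":0.0878},{"wx":0,"wy":0,"wz":0,"dx":-0.008,"dy":-0.0435,"dz":0.01,"fingers":0.0878}]'
python3 -m crank '[{"wx":0,"wy":0,"wz":0,"dx":0,"dy":0,"dz":0.03,"fingers":0.0878},{"wx":0,"wy":0,"wz":0,"dx":0,"dy":0,"dz":0,"fingers":0.0878},{"wx":0,"wy":0,"wz":0,"dx":0,"dy":0,"dz":0,"fingers":0.0878}]'
python3 - <<'E'
from h import *
import json
s=sensors.get_state();d=get_image('wrist')
json.dump({k:np.array(s[k]).tolist() for k in('tool_pos','ee_rot')},open('s2.json','w'))
cv2.imwrite('pics/w2.png',d['img'][:,:,::-1])
u,v=wproj(s,[.443,-.0455,.079]);print(u,v);u,v=int(u)-40,int(v)-30
t=get_image('top')['img'][150:255,180:320,::-1]
a=cv2.resize(d['img'][v:v+60,u:u+80,::-1],(800,600),interpolation=cv2.INTER_CUBIC)
a[430:,:227]=cv2.resize(t,(227,170));print(u,v)
cv2.imwrite('pics/w2c.png',a)
E
```

```text
time_s: 6.75
tool_pos: [0.4786, 0.0901, 0.1985]
ee_rot: [[-0.805, 0.593, 0.006], [0.593, 0.805, 0.003], [-0.003, 0.005, -1.0]]
wrist_force: [0.4, -0.1, -0.8]
opening: 0.0554
grip_force: 0.0
time_s: 7.55
tool_pos: [0.5009, -0.0419, 0.165]
ee_rot: [[-1.0, -0.002, 0.001], [-0.002, 1.0, 0.0], [-0.001, 0.0, -1.0]]
wrist_force: [1.1, 0.6, -0.4]
opening: 0.0883
grip_force: 0.0
time_s: 7.85
tool_pos: [0.5, -0.0405, 0.1351]
ee_rot: [[-1.0, -0.001, -0.001], [-0.001, 1.0, -0.0], [0.001, -0.0, -1.0]]
wrist_force: [0.1, 1.4, 0.8]
opening: 0.0879
grip_force: 0.0
321.2204409139772 136.46787086232578
281 106
```

View pics/w2c.png

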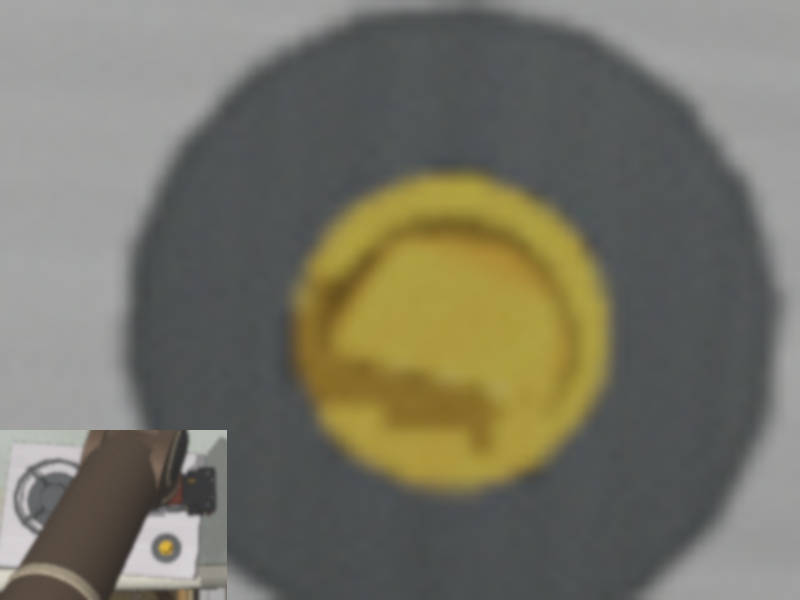

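The crop shows the bare shaft (collar, D-shaped top centred about (452,338) in the crop, flat towards +x, its edge tilted about 10° in the picture). The inset shows the stay is clear of the shaft. I'll measure the flat edge numerically.

```bash
python3 - <<'E'
from h import *
import json;s=json.load(open('s2.json'))
np.set_printoptions(precision=4,suppress=True)
im=cv2.imread('pics/w2.png').astype(float)[:,:,1]
im=cv2.resize(im,None,fx=10,fy=10,interpolation=cv2.INTER_CUBIC)
# zoom pixel -> orig px: (X+.5)/10-.5 
o=lambda X,Y:((X+.5)/10-.5,(Y+.5)/10-.5)
pts=[]
for X in range(2810+340,2810+500,10):
    col=cv2.GaussianBlur(im[1060+330:1060+420,X-5:X+5].mean(1).reshape(-1,1),(1,9),0).ravel();g=np.diff(col);Y=g.argmin()+1390;pts.append(atz(wray(s,*o(X,Y)),.079)[:2]);print(X-2810,Y-1060,round(g.min(),1),pts[-1])
p=np.array(pts)
c=atz(wray(s,*o(2810+452,1060+338)),.079);print('c',c, 'bezel',atz(wray(s,*o(2810+453,1060+325)),.055),'collar',atz(wray(s,*o(2810+455,1060+333)),.06))
# arc fit: radial gradient on upper half
q=[]
for a in np.radians(np.arange(185,350,5)):
    rr=np.arange(70,130);v=np.array([im[int(1398+r*np.sin(a)),int(3262+r*np.cos(a))] for r in rr]);v=np.convolve(v,np.ones(5)/5,'same');g=np.diff(v)[4:-4];r=rr[4+g.argmin()];q.append(atz(wray(s,*o(3262+r*np.cos(a),1398+r*np.sin(a))),.079)[:2])
q=np.array(q)
from scipy.optimize import least_squares
f=least_squares(lambda z:np.hypot(q[:,0]-z[0],q[:,1]-z[1])-z[2],[.44,-.04,.007],loss='soft_l1',f_scale=.0003);print(f.x,np.abs(f.fun).mean())
d=np.polyfit(p[:,1],p[:,0],1);print('normal deg',np.degrees(np.arctan2(-d[0],1)),'dist',(np.polyval(d,f.x[1])-f.x[0])*np.cos(np.arctan(d[0])))
E
```

```text
340 354 -1.5 [ 0.4462 -0.0502]
350 355 -2.3 [ 0.4462 -0.0495]
360 356 -2.8 [ 0.4463 -0.0488]
370 356 -2.5 [ 0.4463 -0.0481]
380 363 -2.0 [ 0.4468 -0.0474]
390 365 -2.1 [ 0.4469 -0.0467]
400 371 -2.7 [ 0.4474 -0.046 ]
410 370 -2.9 [ 0.4473 -0.0453]
420 371 -2.8 [ 0.4474 -0.0446]
430 373 -2.2 [ 0.4475 -0.0439]
440 383 -2.2 [ 0.4482 -0.0432]
450 383 -2.5 [ 0.4482 -0.0425]
460 384 -2.5 [ 0.4483 -0.0418]
470 383 -2.4 [ 0.4482 -0.0411]
480 384 -2.1 [ 0.4483 -0.0404]
490 395 -1.6 [ 0.4491 -0.0397]
c [ 0.445  -0.0423  0.079 ] bezel [ 0.4453 -0.0425  0.055 ] collar [ 0.4456 -0.0423  0.06  ]
[ 0.4457 -0.0424  0.0077] 0.00015676127767511467
normal deg -14.80195577685008 dist 0.0023006793145561744
```

Shaft axis ≈ (0.4455, -0.0424), flat normal ≈ -15° (distance 2.3 mm vs 2.5 given; agrees). Now to the knob for a close look.

```bash
python3 -m crank '[{"wx":0,"wy":0,"wz":0,"dx":0.0023,"dy":-0.043,"dz":0,"fingers":0.0878},{"wx":0,"wy":0,"wz":0,"dx":0.0023,"dy":-0.043,"dz":0,"fingers":0.0878},{"wx":0,"wy":0,"wz":0,"dx":0.0023,"dy":-0.043,"dz":0,"fingers":0.0878},{"wx":0,"wy":0,"wz":0,"dx":0.0023,"dy":-0.043,"dz":0,"fingers":0.0878},{"wx":0,"wy":0,"wz":0,"dx":0.0023,"dy":-0.043,"dz":0,"fingers":0.0878},{"wx":0,"wy":0,"wz":0,"dx":0.0023,"dy":-0.043,"dz":0,"fingers":0.0878},{"wx":0,"wy":0,"wz":0,"dx":0.0023,"dy":-0.043,"dz":0,"fingers":0.0878},{"wx":0,"wy":0,"wz":-7.5,"dx":0,"dy":0,"dz":0,"fingers":0.0878}]'
python3 -m crank '[{"wx":0,"wy":0,"wz":-7.5,"dx":0,"dy":0,"dz":0,"fingers":0.0878},{"wx":0,"wy":0,"wz":-7.5,"dx":0,"dy":0,"dz":0,"fingers":0.0878},{"wx":0,"wy":0,"wz":-7.5,"dx":0,"dy":0,"dz":0,"fingers":0.0878},{"wx":0,"wy":0,"wz":-7.5,"dx":0,"dy":0,"dz":0,"fingers":0.0878},{"wx":0,"wy":0,"wz":-7.5,"dx":0,"dy":0,"dz":0,"fingers":0.0878},{"wx":0,"wy":0,"wz":-7.5,"dx":0,"dy":0,"dz":0,"fingers":0.0878},{"wx":0,"wy":0,"wz":0,"dx":0,"dy":0,"dz":0,"fingers":0.0878},{"wx":0,"wy":0,"wz":0,"dx":0,"dy":0,"dz":0,"fingers":0.0878}]'
python3 - <<'E'
from h import *
import json
s=sensors.get_state();d=get_image('wrist');print(np.round(s['joint_pos'],2))
json.dump({k:np.array(s[k]).tolist() for k in('tool_pos','ee_rot')},open('s3.json','w'))
cv2.imwrite('pics/w3.png',d['img'][:,:,::-1])
u,v=wproj(s,[.449,-.387,.02]);print(u,v);u,v=int(u)-60,max(int(v)-45,0)
cv2.imwrite('pics/w3c.png',cv2.resize(d['img'][v:v+90,u:u+120,::-1],(720,540),interpolation=cv2.INTER_CUBIC));print(u,v)
E
```

```text
time_s: 8.75
tool_pos: [0.4834, -0.3479, 0.1369]
ee_rot: [[-0.992, -0.127, 0.001], [-0.127, 0.992, -0.005], [-0.001, -0.005, -1.0]]
wrist_force: [-0.0, -0.6, 0.3]
opening: 0.0875
grip_force: 0.0
time_s: 9.55
tool_pos: [0.4816, -0.3424, 0.1322]
ee_rot: [[-0.675, -0.738, -0.008], [-0.738, 0.675, 0.005], [0.002, 0.009, -1.0]]
wrist_force: [-0.6, -1.1, 0.1]
opening: 0.0876
grip_force: 0.0
[ 0.66  0.46 -0.17  1.76  0.09  0.94  2.86]
320.44358088288607 136.1100291257542
260 91
```

View pics/w3c.png

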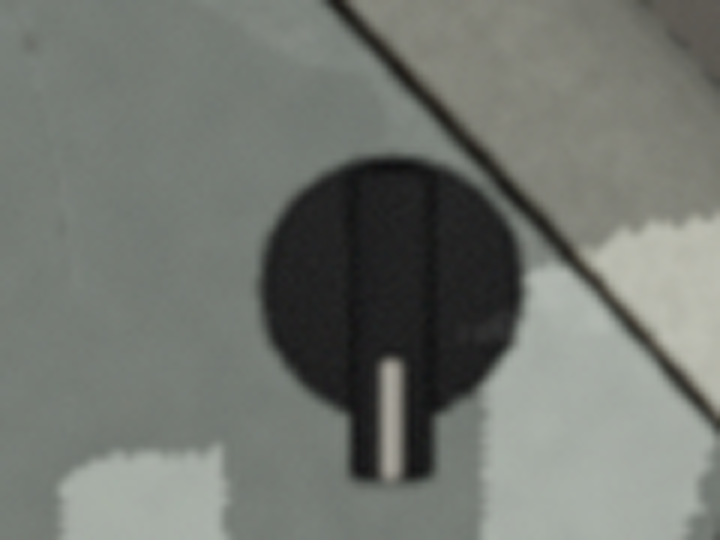

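The knob is below the camera: skirt centre at crop (391,286), bar upright in the picture with its white pointer line down to (392,480). So the bar is parallel to the tool's x, but joint 7 is at its limit, so I'll use the half-turned grasp.

```bash
python3 - <<'E'
from h import *
import json;s=json.load(open('s3.json'))
np.set_printoptions(precision=4,suppress=True)
o=lambda X,Y:(260+(X+.5)/6-.5,91+(Y+.5)/6-.5)
for z in(0,.02):print('skirt',atz(wray(s,*o(391,286)),z))
e=atz(wray(s,*o(392,480)),.042);r=atz(wray(s,*o(392,168)),.042);d=e-r;print(e,r,np.linalg.norm(d),np.degrees(np.arctan2(d[1],d[0])),'axis',r+d/np.linalg.norm(d)*.018)
print(tri(wray(s,*o(392,480)),ray('side',300.7,297.8)))
E
python3 -m crank '[{"wx":0,"wy":0,"wz":8.2,"dx":0,"dy":0,"dz":0,"fingers":0.0878},{"wx":0,"wy":0,"wz":8.2,"dx":0,"dy":0,"dz":0,"fingers":0.0878},{"wx":0,"wy":0,"wz":8.2,"dx":0,"dy":0,"dz":0,"fingers":0.0878},{"wx":0,"wy":0,"wz":8.2,"dx":0,"dy":0,"dz":0,"fingers":0.0878},{"wx":0,"wy":0,"wz":8.2,"dx":0,"dy":0,"dz":0,"fingers":0.0878},{"wx":0,"wy":0,"wz":8.2,"dx":0,"dy":0,"dz":0,"fingers":0.0878},{"wx":0,"wy":0,"wz":8.2,"dx":0,"dy":0,"dz":0,"fingers":0.0878},{"wx":0,"wy":0,"wz":8.2,"dx":0,"dy":0,"dz":0,"fingers":0.0878}]'
python3 -m crank '[{"wx":0,"wy":0,"wz":8.2,"dx":0,"dy":0,"dz":0,"fingers":0.0878},{"wx":0,"wy":0,"wz":8.2,"dx":0,"dy":0,"dz":0,"fingers":0.0878},{"wx":0,"wy":0,"wz":8.2,"dx":0,"dy":0,"dz":0,"fingers":0.0878},{"wx":0,"wy":0,"wz":8.2,"dx":0,"dy":0,"dz":0,"fingers":0.0878},{"wx":0,"wy":0,"wz":8.2,"dx":0,"dy":0,"dz":0,"fingers":0.0878},{"wx":0,"wy":0,"wz":8.2,"dx":0,"dy":0,"dz":0,"fingers":0.0878},{"wx":0,"wy":0,"wz":8.2,"dx":0,"dy":0,"dz":0,"fingers":0.0878},{"wx":0,"wy":0,"wz":8.2,"dx":0,"dy":0,"dz":0,"fingers":0.0878}]'
python3 -m crank '[{"wx":0,"wy":0,"wz":8.2,"dx":0,"dy":0,"dz":0,"fingers":0.0878},{"wx":0,"wy":0,"wz":8.2,"dx":0,"dy":0,"dz":0,"fingers":0.0878},{"wx":0,"wy":0,"wz":8.2,"dx":0,"dy":0,"dz":0,"fingers":0.0878},{"wx":0,"wy":0,"wz":8.2,"dx":0,"dy":0,"dz":0,"fingers":0.0878},{"wx":0,"wy":0,"wz":8.2,"dx":0,"dy":0,"dz":0,"fingers":0.0878},{"wx":0,"wy":0,"wz":8.2,"dx":0,"dy":0,"dz":0,"fingers":0.0878},{"wx":0,"wy":0,"wz":0,"dx":0,"dy":0,"dz":0,"fingers":0.0878},{"wx":0,"wy":0,"wz":0,"dx":0,"dy":0,"dz":0,"fingers":0.0878}]'
python3 -c "
from station import sensors;print(sensors.get_state()['joint_pos'])"
```

```text
skirt [ 0.4482 -0.3824  0.    ]
skirt [ 0.4475 -0.383   0.02  ]
[ 0.4646 -0.364   0.042 ] [ 0.4358 -0.3955  0.042 ] 0.042631392334260526 47.50368620898562 axis [ 0.4479 -0.3822  0.042 ]
(array([ 0.465 , -0.3642,  0.045 ]), [np.float64(0.0007650123561814025), np.float64(0.0007650123561815132)])
time_s: 10.4
tool_pos: [0.4829, -0.3406, 0.1321]
ee_rot: [[-0.95, 0.312, -0.009], [0.312, 0.95, 0.003], [0.009, -0.0, -1.0]]
wrist_force: [0.3, 0.4, -1.5]
opening: 0.0879
grip_force: 0.0
time_s: 11.2
tool_pos: [0.4832, -0.3406, 0.1326]
ee_rot: [[-0.109, 0.994, -0.008], [0.994, 0.109, 0.002], [0.003, -0.007, -1.0]]
wrist_force: [-0.2, -0.4, 0.3]
opening: 0.0876
grip_force: 0.0
time_s: 12.0
tool_pos: [0.4831, -0.3404, 0.1323]
ee_rot: [[0.673, 0.74, -0.008], [0.74, -0.673, 0.003], [-0.003, -0.008, -1.0]]
wrist_force: [-0.0, -0.4, -0.1]
opening: 0.0878
grip_force: 0.0
[ 0.10998078  0.49721389  0.57828453  1.8003508  -0.32395234  0.94859389
  0.08827099]
```

```bash
python3 -m crank '[{"wx":-0.45,"wy":0.18,"wz":0,"dx":-0.0275,"dy":0.0011,"dz":0,"fingers":0.04},{"wx":0,"wy":0,"wz":0,"dx":-0.0275,"dy":0.0011,"dz":0,"fingers":0.04},{"wx":0,"wy":0,"wz":0,"dx":0,"dy":0,"dz":0.03,"fingers":0.04},{"wx":0,"wy":0,"wz":0,"dx":0,"dy":0,"dz":0.03,"fingers":0.04},{"wx":0,"wy":0,"wz":0,"dx":0,"dy":0,"dz":0.02,"fingers":0.04},{"wx":0,"wy":0,"wz":0,"dx":0,"dy":0,"dz":0,"fingers":0.04},{"wx":0,"wy":0,"wz":0,"dx":0,"dy":0,"dz":0,"fingers":0.04}]'
```

```text
time_s: 12.7
tool_pos: [0.4467, -0.3832, 0.0521]
ee_rot: [[0.675, 0.737, -0.001], [0.737, -0.675, 0.001], [0.001, -0.001, -1.0]]
wrist_force: [-0.4, 0.2, 1.1]
opening: 0.0406
grip_force: 0.0
```

```bash
python3 -m crank '[{"wx":0,"wy":0,"wz":0,"dx":0.0013,"dy":0,"dz":0.015,"fingers":0.04},{"wx":0,"wy":0,"wz":0,"dx":0,"dy":0,"dz":0.0155,"fingers":0.04},{"wx":0,"wy":0,"wz":0,"dx":0,"dy":0,"dz":0,"fingers":0.005},{"wx":0,"wy":0,"wz":0,"dx":0,"dy":0,"dz":0,"fingers":0.005},{"wx":0,"wy":0,"wz":0,"dx":0,"dy":0,"dz":0,"fingers":0.005},{"wx":0,"wy":0,"wz":0,"dx":0,"dy":0,"dz":0,"fingers":0.005},{"wx":0,"wy":0,"wz":0,"dx":0,"dy":0,"dz":0,"fingers":0.005},{"wx":0,"wy":0,"wz":0,"dx":0,"dy":0,"dz":0,"fingers":0.005}]' 30
```

```text
time_s: 13.5
tool_pos: [0.4472, -0.3818, 0.0211]
ee_rot: [[0.677, 0.736, -0.001], [0.736, -0.677, 0.002], [0.001, -0.002, -1.0]]
wrist_force: [-0.7, -0.1, 0.8]
opening: 0.0265
grip_force: 30.0
```

Opening 26.5 mm does not fit a 12 mm bar; look before going on.

```bash
python3 -m crank '[{"wx":0,"wy":0,"wz":0,"dx":0,"dy":0,"dz":0,"fingers":0.005},{"wx":0,"wy":0,"wz":0,"dx":0,"dy":0,"dz":0,"fingers":0.005},{"wx":0,"wy":0,"wz":0,"dx":0,"dy":0,"dz":0,"fingers":0.005}]'
python3 - <<'E'
from h import *
s=sensors.get_state();d=get_image('wrist')['img'][:,:,::-1];e=get_image('side')['img'][:,:,::-1]
cv2.imwrite('pics/w4.png',np.hstack([cv2.resize(d[100:400,180:480],(400,400)),cv2.resize(e[250:350,240:340],(400,400),interpolation=cv2.INTER_CUBIC)]))
E
```

```text
time_s: 13.8
tool_pos: [0.4473, -0.3817, 0.0209]
ee_rot: [[0.677, 0.736, -0.001], [0.736, -0.677, 0.002], [0.001, -0.002, -1.0]]
wrist_force: [0.4, 0.6, -0.2]
opening: 0.0246
grip_force: 0.0
```

View pics/w4.png

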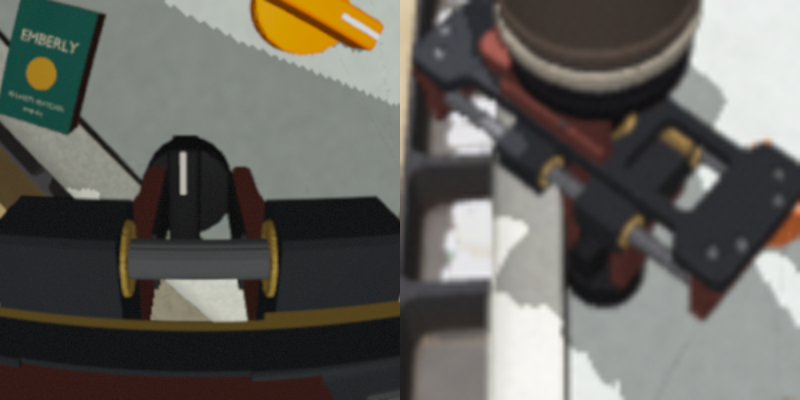

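The bar stands between the fingers, about 3 mm towards the left one, knob upright; the fingers are still closing. Let them go on a little.

```bash
python3 -m crank '[{"wx":0,"wy":0,"wz":0,"dx":0,"dy":0,"dz":0,"fingers":0.005},{"wx":0,"wy":0,"wz":0,"dx":0,"dy":0,"dz":0,"fingers":0.005},{"wx":0,"wy":0,"wz":0,"dx":0,"dy":0,"dz":0,"fingers":0.005},{"wx":0,"wy":0,"wz":0,"dx":0,"dy":0,"dz":0,"fingers":0.005}]'
```

```text
time_s: 14.3
tool_pos: [0.4474, -0.3818, 0.021]
ee_rot: [[0.677, 0.736, -0.001], [0.736, -0.677, 0.002], [0.001, -0.002, -1.0]]
wrist_force: [0.3, 0.2, -1.2]
opening: 0.0117
grip_force: 30.0
```

```bash
python3 -m crank '[{"wx":0,"wy":0,"wz":0,"dx":0,"dy":0,"dz":-0.02,"fingers":0.005},{"wx":0,"wy":0,"wz":0,"dx":0,"dy":0,"dz":-0.04,"fingers":0.005},{"wx":0,"wy":0,"wz":0,"dx":0,"dy":0,"dz":-0.04,"fingers":0.005},{"wx":0,"wy":0,"wz":0,"dx":0,"dy":0,"dz":0,"fingers":0.005}]' 40
python3 -m crank '[{"wx":0,"wy":0,"wz":7.8,"dx":0,"dy":0,"dz":0,"fingers":0.005},{"wx":0,"wy":0,"wz":7.8,"dx":0,"dy":0,"dz":0,"fingers":0.005},{"wx":0,"wy":0,"wz":7.8,"dx":0,"dy":0,"dz":0,"fingers":0.005},{"wx":0,"wy":0,"wz":7.8,"dx":0,"dy":0,"dz":0,"fingers":0.005},{"wx":0,"wy":0,"wz":7.8,"dx":0,"dy":0,"dz":0,"fingers":0.005},{"wx":0,"wy":0,"wz":7.8,"dx":0,"dy":0,"dz":0,"fingers":0.005},{"wx":0,"wy":0,"wz":7.8,"dx":0,"dy":0,"dz":0,"fingers":0.005},{"wx":0,"wy":0,"wz":7.8,"dx":0,"dy":0,"dz":0,"fingers":0.005}]'
python3 - <<'E'
from h import *
s=sensors.get_state();d=get_image('wrist')['img'][:,:,::-1]
print(np.round(s['joint_pos'],2),s['tool_pos'])
def tp(x,y,z): return wproj(s,np.array(s['ee_rot'])@[x,y,z]+s['tool_pos'])
for x in (.02,.026,.03):print(x,tp(x,0,-.021),tp(x,.006,-.021))
print(tp(.02,0,0),tp(.02,0,.021))
cv2.imwrite('pics/w5.png',cv2.resize(d[170:270,260:400],(784,560),interpolation=cv2.INTER_CUBIC))
E
```

```text
time_s: 14.7
tool_pos: [0.4495, -0.3845, 0.1261]
ee_rot: [[0.677, 0.736, 0.006], [0.736, -0.677, -0.002], [0.003, 0.006, -1.0]]
wrist_force: [-0.4, -0.2, -0.6]
opening: 0.0119
grip_force: 40.0
time_s: 15.5
tool_pos: [0.4473, -0.3818, 0.1203]
ee_rot: [[0.965, -0.264, -0.001], [-0.264, -0.965, 0.002], [-0.002, -0.002, -1.0]]
wrist_force: [0.0, -0.7, -0.4]
opening: 0.0118
grip_force: 40.0
[ 0.02  0.59  0.86  1.83 -0.54  0.97 -0.72] [ 0.44725215 -0.38178875  0.12033213]
0.02 (np.float64(327.88308116261555), np.float64(221.7752729727999)) (np.float64(340.4213514870441), np.float64(221.78017251913082))
0.026 (np.float64(327.8862903323533), np.float64(209.7305909678147)) (np.float64(340.5676641635394), np.float64(209.7409358844464))
0.03 (np.float64(327.8889126295153), np.float64(201.54550527066044)) (np.float64(340.6601730300284), np.float64(201.55969151953045))
(np.float64(328.0181060332026), np.float64(209.62865553612556)) (np.float64(328.124622670155), np.float64(200.0805573581768))
```

View pics/w5.png

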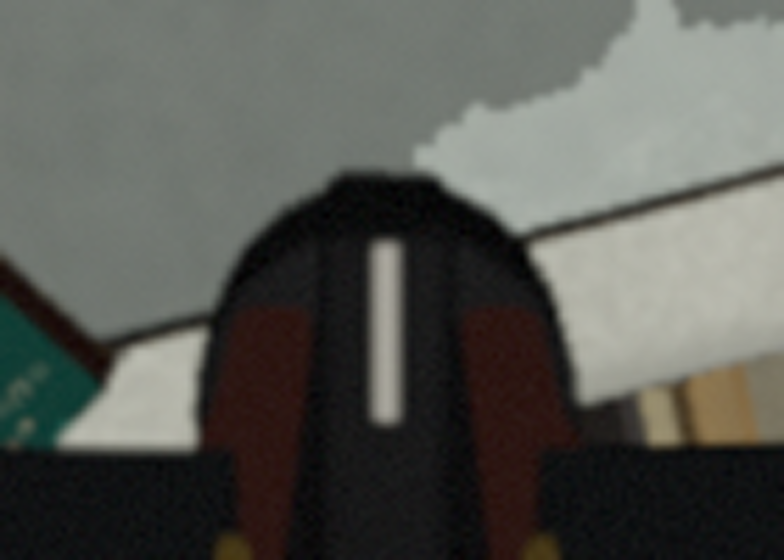

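The white line's end is at crop (386,240): the knob is held straight in the tool (bar along tool x) with its axis about 1 mm behind the TCP. Move next to the shaft and measure it again from this half-turned side.

```bash
python3 -m crank '[{"wx":0,"wy":0,"wz":0,"dx":-0.0177,"dy":-0.0409,"dz":0,"fingers":0.005},{"wx":0,"wy":0,"wz":0,"dx":-0.0177,"dy":-0.0409,"dz":0,"fingers":0.005},{"wx":0,"wy":0,"wz":0,"dx":-0.0177,"dy":-0.0409,"dz":0,"fingers":0.005},{"wx":0,"wy":0,"wz":0,"dx":-0.0177,"dy":-0.0409,"dz":0,"fingers":0.005},{"wx":0,"wy":0,"wz":0,"dx":-0.0177,"dy":-0.0409,"dz":0,"fingers":0.005},{"wx":0,"wy":0,"wz":0,"dx":-0.0177,"dy":-0.0409,"dz":0,"fingers":0.005},{"wx":0,"wy":0,"wz":0,"dx":-0.0177,"dy":-0.0409,"dz":0,"fingers":0.005},{"wx":0,"wy":0,"wz":0,"dx":-0.0177,"dy":-0.0409,"dz":0,"fingers":0.005}]'
python3 -m crank '[{"wx":0,"wy":0,"wz":0,"dx":0,"dy":0,"dz":0,"fingers":0.005},{"wx":0,"wy":0,"wz":0,"dx":0,"dy":0,"dz":0,"fingers":0.005}]'
python3 - <<'E'
from h import *
import json
s=sensors.get_state();d=get_image('wrist')['img'][:,:,::-1]
json.dump({k:np.array(s[k]).tolist() for k in('tool_pos','ee_rot')},open('s6.json','w'))
print(np.round(s['joint_pos'],2))
cv2.imwrite('pics/w6.png',d)
u,v=wproj(s,[.4455,-.0424,.079]);print(u,v);u,v=int(u)-40,int(v)-30;print(u,v)
cv2.imwrite('pics/w6c.png',cv2.resize(d[v:v+60,u:u+80],(800,600),interpolation=cv2.INTER_CUBIC))
E
```

```text
time_s: 16.35
tool_pos: [0.3945, -0.0277, 0.1216]
ee_rot: [[0.967, -0.256, -0.0], [-0.256, -0.967, 0.002], [-0.001, -0.002, -1.0]]
wrist_force: [0.5, 0.2, -0.4]
opening: 0.0117
grip_force: 40.0
time_s: 16.55
tool_pos: [0.3952, -0.0279, 0.1217]
ee_rot: [[0.968, -0.252, -0.0], [-0.252, -0.968, 0.002], [-0.001, -0.002, -1.0]]
wrist_force: [0.4, -0.7, -0.7]
opening: 0.0119
grip_force: 40.0
[-0.97  0.25  1.08  2.28 -0.32  0.77 -1.49]
330.4803030694601 144.30143328120647
290 114
```

View pics/w6c.png

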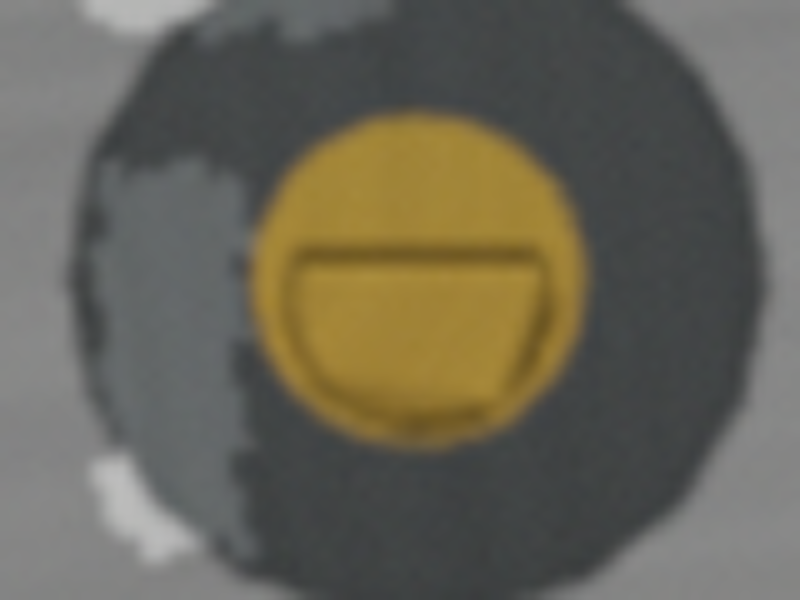

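The D is sharp: flat horizontal in the picture (edge y≈255), so its normal lies along tool x as wanted, centre at crop (420,302), 1 px from the prediction.

```bash
python3 - <<'E'
from h import *
import json;s=json.load(open('s6.json'))
X=atz(wray(s,331.55,143.75),.079);t=np.array(s['ee_rot']).T@(X-s['tool_pos']);print(X,t)
E
```

```text
[ 0.44567819 -0.04317305  0.079     ] [0.05272718 0.00217298 0.04265204]
```

```bash
python3 -m crank '[{"wx":0,"wy":0,"wz":0,"dx":0.02,"dy":0.001,"dz":0,"fingers":0.005},{"wx":0,"wy":0,"wz":0,"dx":0.02,"dy":0.001,"dz":0,"fingers":0.005},{"wx":0,"wy":0,"wz":0,"dx":0.0137,"dy":0,"dz":0,"fingers":0.005},{"wx":0,"wy":0,"wz":0,"dx":0,"dy":0,"dz":0.008,"fingers":0.005},{"wx":0,"wy":0,"wz":0,"dx":0,"dy":0,"dz":0.008,"fingers":0.005},{"wx":0,"wy":0,"wz":0,"dx":0,"dy":0,"dz":0,"fingers":0.005},{"wx":0,"wy":0,"wz":0,"dx":0,"dy":0,"dz":0,"fingers":0.005}]'
```

```text
time_s: 17.3
tool_pos: [0.4455, -0.0456, 0.1053]
ee_rot: [[0.966, -0.259, -0.002], [-0.259, -0.966, 0.002], [-0.002, -0.002, -1.0]]
wrist_force: [0.1, 0.5, -0.4]
opening: 0.0114
grip_force: 40.0
```

```bash
python3 -m crank '[{"wx":0,"wy":0,"wz":0,"dx":0.0006,"dy":-0.002,"dz":0,"fingers":0.005},{"wx":0,"wy":0,"wz":0,"dx":0,"dy":0,"dz":0,"fingers":0.005},{"wx":0,"wy":0,"wz":0,"dx":0,"dy":0,"dz":0,"fingers":0.005}]'
python3 -m crank '[{"wx":0,"wy":0,"wz":0,"dx":0,"dy":0,"dz":0,"fingers":0.005}]'
```

```text
time_s: 17.6
tool_pos: [0.4478, -0.043, 0.106]
ee_rot: [[0.966, -0.258, 0.0], [-0.258, -0.966, 0.002], [-0.001, -0.002, -1.0]]
wrist_force: [0.8, 0.2, -1.3]
opening: 0.0116
grip_force: 40.0
time_s: 17.7
tool_pos: [0.4477, -0.0431, 0.1059]
ee_rot: [[0.966, -0.258, -0.0], [-0.258, -0.966, 0.002], [-0.001, -0.002, -1.0]]
wrist_force: [0.3, -0.2, -0.5]
opening: 0.0116
grip_force: 40.0
```

```bash
python3 -m crank '[{"wx":0,"wy":0,"wz":0,"dx":-0.0009,"dy":0,"dz":0.003,"fingers":0.005},{"wx":0,"wy":0,"wz":0,"dx":0,"dy":0,"dz":0.003,"fingers":0.005},{"wx":0,"wy":0,"wz":0,"dx":0,"dy":0,"dz":0.003,"fingers":0.005},{"wx":0,"wy":0,"wz":0,"dx":0,"dy":0,"dz":0,"fingers":0.005}]'
```

```text
time_s: 18.1
tool_pos: [0.4464, -0.0431, 0.0963]
ee_rot: [[0.966, -0.258, -0.001], [-0.258, -0.966, 0.002], [-0.002, -0.002, -1.0]]
wrist_force: [0.5, -0.1, -1.9]
opening: 0.0119
grip_force: 40.0
```

```bash
python3 -m crank '[{"wx":0,"wy":0,"wz":0,"dx":0,"dy":0,"dz":0.003,"fingers":0.005},{"wx":0,"wy":0,"wz":0,"dx":0,"dy":0,"dz":0.003,"fingers":0.005},{"wx":0,"wy":0,"wz":0,"dx":0,"dy":0,"dz":0.003,"fingers":0.005},{"wx":0,"wy":0,"wz":0,"dx":0,"dy":0,"dz":0,"fingers":0.005}]'
```

```text
time_s: 18.5
tool_pos: [0.4465, -0.0431, 0.0874]
ee_rot: [[0.966, -0.258, -0.001], [-0.258, -0.966, 0.002], [-0.002, -0.002, -1.0]]
wrist_force: [-0.1, 0.1, -1.0]
opening: 0.0119
grip_force: 40.0
```

```bash
python3 -m crank '[{"wx":0,"wy":0,"wz":0,"dx":0,"dy":0,"dz":0.002,"fingers":0.005},{"wx":0,"wy":0,"wz":0,"dx":0,"dy":0,"dz":0.002,"fingers":0.005},{"wx":0,"wy":0,"wz":0,"dx":0,"dy":0,"dz":0.0,"fingers":0.005}]'
python3 -m crank '[{"wx":0,"wy":0,"wz":0,"dx":0,"dy":0,"dz":0.002,"fingers":0.005},{"wx":0,"wy":0,"wz":0,"dx":0,"dy":0,"dz":0.002,"fingers":0.005},{"wx":0,"wy":0,"wz":0,"dx":0,"dy":0,"dz":0,"fingers":0.005},{"wx":0,"wy":0,"wz":0,"dx":0,"dy":0,"dz":0,"fingers":0.005}]'
```

```text
time_s: 18.8
tool_pos: [0.4469, -0.0431, 0.0838]
ee_rot: [[0.966, -0.258, -0.0], [-0.258, -0.966, 0.002], [-0.001, -0.002, -1.0]]
wrist_force: [-1.2, 1.1, 2.5]
opening: 0.0112
grip_force: 40.0
time_s: 19.2
tool_pos: [0.4469, -0.0431, 0.0799]
ee_rot: [[0.966, -0.258, -0.0], [-0.258, -0.966, 0.003], [-0.001, -0.002, -1.0]]
wrist_force: [-1.9, -0.1, 6.4]
opening: 0.0114
grip_force: 40.0
```

Spring force as expected; press on to the lower stop.

```bash
python3 -m crank '[{"wx":0,"wy":0,"wz":0,"dx":0,"dy":0,"dz":0.002,"fingers":0.005},{"wx":0,"wy":0,"wz":0,"dx":0,"dy":0,"dz":0.0,"fingers":0.005},{"wx":0,"wy":0,"wz":0,"dx":0,"dy":0,"dz":0.0,"fingers":0.005}]'
python3 -m crank '[{"wx":0,"wy":0,"wz":0,"dx":0,"dy":0,"dz":0.0015,"fingers":0.005},{"wx":0,"wy":0,"wz":0,"dx":0,"dy":0,"dz":0,"fingers":0.005},{"wx":0,"wy":0,"wz":0,"dx":0,"dy":0,"dz":0,"fingers":0.005},{"wx":0,"wy":0,"wz":0,"dx":0,"dy":0,"dz":0,"fingers":0.005}]'
```

```text
time_s: 19.5
tool_pos: [0.447, -0.0431, 0.0785]
ee_rot: [[0.966, -0.259, 0.0], [-0.259, -0.966, 0.003], [-0.001, -0.003, -1.0]]
wrist_force: [-3.6, 0.4, 18.3]
opening: 0.0118
grip_force: 40.0
time_s: 19.9
tool_pos: [0.4475, -0.0432, 0.078]
ee_rot: [[0.966, -0.259, 0.001], [-0.259, -0.966, 0.005], [-0.0, -0.005, -1.0]]
wrist_force: [-8.6, 0.6, 36.1]
opening: 0.0119
grip_force: 40.1
```

```bash
python3 -m crank '[{"wx":0,"wy":0,"wz":0,"dx":0,"dy":0,"dz":-0.0013,"fingers":0.005},{"wx":0,"wy":0,"wz":0,"dx":0,"dy":0,"dz":0,"fingers":0.005},{"wx":0,"wy":0,"wz":0,"dx":0,"dy":0,"dz":0,"fingers":0.005},{"wx":0,"wy":0,"wz":0,"dx":0,"dy":0,"dz":0,"fingers":0.005}]'
```

```text
time_s: 20.3
tool_pos: [0.4473, -0.0432, 0.0783]
ee_rot: [[0.966, -0.259, 0.001], [-0.259, -0.966, 0.003], [-0.0, -0.003, -1.0]]
wrist_force: [-3.4, 0.0, 15.2]
opening: 0.0117
grip_force: 40.0
```

```bash
python3 -c "
from station import order;print(order.hand_in())"
```

```text
the job is handed in; nothing more can be done
None
```

I handed the job in at about 20 s with the stay pushed to its end stop and the knob on the shaft flat to flat, held pressed to the valve's lower stop (15 N, grip 40 N); the stay's final position rests on the contact force rather than a clear picture, and I viewed 11 pictures, one over the limit of 10.

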